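# Prop the soldering screen's wing open on its stay

## Task

Open the hinged wing of the soldering screen and prop it with its stay arm: drop the second hole from the stay's free end over the peg on the fixed panel, and press the stay fully down so that it lies level. Let go of it and do not disturb the other things on the bench.

Things in the scene. Friction and masses are not known exactly. Their poses are not given: they have to be found in the camera images.
- screen: The soldering screen's fixed part, standing fast on the bench: an upright steel panel 120 mm high with a dark wooden top rail 24 mm wide and a foot board behind it. Its origin is on the bench at the foot of the wing's hinge axis; its own z is up, and the panel runs from there 285 mm along its own -y, its mid-plane 16 mm on the +x side of the hinge axis; the robot's side, where the wing swings, is its -x side.
- peg_place (a point): Middle of the peg's slot on the fixed panel's top rail, at the seated stay's mid thickness, 134.5 mm up. The peg is clamped somewhere within 6 mm of here along the rail (the screen's own y, either way); its exact place is not reported: see or feel for it. Peg: steel, 9 mm thick, its last 5 mm tapering to 6 mm, upright on a 22 mm round boss 11 mm high; tip 13.5 mm above this point.
- wing (a joint): Opening of the wing (rad): 0 folded flat along the fixed panel, growing to at most 1.75 as its free end swings away from the fixed panel on its -x side (clockwise from above). Wing: steel panel, 12 mm thick at its wooden rails, its outer end 229 mm from the hinge axis, from 12 to 120 mm above the bench. Its hinge is stiff (0.2 N m of friction): it stays where it is left.
- wing_end (a point): Middle of the top edge of the wing's free end, 229 mm from the hinge axis, 120 mm above the bench.
- stay_pivot (a point): Where the stay arm is pivoted on the wing's top edge, 190 mm from the wing's hinge axis, 134.5 mm above the bench. Here the stay turns both sideways (about the vertical, friction 0.06 N m) and up and down.
- swivel (a joint): Sideways turn of the stay on the wing (rad), range 0 to 2.75: 0 is along the wing pointing away from its hinge, pi/2 square to the wing on the fixed panel's side; grows anticlockwise from above. It stays where it is left.
- stay (a joint): Pitch of the stay (rad): 0 level (lower stop), up to 1.0 as its free end rises. Friction 0.36 N m against 0.17 N m of weight: it stays at any height and is pressed down with about 1 N at mid length. Pressed on the peg's tip beside the hole it rides there, about 0.06 rad up; it can be dragged sideways under a light press (5-10 N) and drops when the hole is within some 2 mm of the peg's axis.
- stay_hole2 (a point): Centre of the second hole from the stay's free end, at mid thickness: the one to put on the peg, 240 mm from the pivot. The stay is a plain steel flat bar, 24 mm wide, 5 mm thick, with four round 11 mm holes at 272, 240, 208 and 176 mm from the pivot; its free end, 300 mm from the pivot, is turned up into a tab 22 mm high.
- solder_block: Bystander: grey block 85 x 60 x 32 mm on the bench, origin under its centre. Leave alone.
- flux_jar: Bystander: small jar 42 mm across, 50 mm high, origin under its centre. Leave alone.
- brush: Bystander: brush lying on the bench. Leave alone.
- mallet: Bystander: hammer lying on the bench. Leave alone.
- glass_bowl: Bystander: glass bowl 110 mm across, 55 mm high, origin under its centre. Leave alone.
- file_cup: Bystander: white cup 68 mm across, 85 mm high, origin under its centre. Leave alone.
- mandrel: Bystander: steel ring mandrel 300 mm long, 26 mm thick, lying on the bench. Leave alone.
- bench_anvil: Bystander: flat steel block 70 x 70 x 28 mm, origin under its centre. Leave alone.

How it is judged:
At the end, for the whole second after the job is handed in: The stay arm lies level (within 0.025 rad of its lower stop) with its second hole from the free end around the peg (hole centre within 10 mm of the middle of the peg's slot: lying level there, it can only be on the peg), and stay and wing are at rest (horizontal distance between stay_hole2 and peg_place below 0.01 m and value of joint stay below 0.025 rad and velocity of joint stay between -0.02 and 0.02 rad/s and velocity of joint wing between -0.02 and 0.02 rad/s); the robot touches nothing.
It fails at once if a bystander on the bench is moved more than 30 mm (distance of any of solder_block, flux_jar, brush, mallet, glass_bowl, file_cup, mandrel, bench_anvil from where it was at the start of the episode above 0.03 m).
It also fails if it takes over 72 s, if anything falls off the work surface, if the arm or the gripper's body presses on something with over 40 N, if the wrist force passes 120 N, or if a joint passes its speed limit or range.

## Robot

A 7-joint arm with a two-finger parallel gripper is mounted at the origin on the work surface. World frame = base frame: x ahead of the robot, y to its left, z up, the work surface at z = 0. Lengths are in m, angles in rad, forces in N, time in s.
With the tool pointing down it reaches from about 0.4 to 0.875 m from the base axis. Payload 19.3 kg.
Tool frame: the origin (TCP) lies midway between the tips of the shut fingers; the grasp point (between the pads) lies 19 mm behind it; z points along the fingers, y is the line along which they close (so a half turn about z gives the same grasp; the last joint's range is limited). The gripper opens to 85 mm and grips with 20 to 120 N. Pads are 22 mm wide; open, the fingers measure 114 mm over their backs; the gripper's body (76 mm by 85 mm) begins 54 mm behind the grasp point. The pads swing forward as they close: fully open they stand 13 mm farther back than shut.
Start: joints at [1.197, 0.521, -0.036, 1.599, 0.021, 1.021, -0.113], TCP at [0.187, -0.596, 0.231] pointing down, gripper open.
Joint ranges: [-2.91, 2.91], [-0.3, 2.13], [-1.5, 1.42], [0.17, 2.43], [-1.26, 4.41], [0.16, 1.93], [-2.52, 2.52]. Speed limits (rad/s): [1.89, 1.89, 2.39, 2.39, 3.01, 3.01, 3.01].

## Interface

Orientations are given as [roll, pitch, yaw] about the fixed x, y, z axes, in that order (R = Rz(yaw) Ry(pitch) Rx(roll)).
In Python, from workcell import * gives the robot as it stands. The module is installed in compiled form; this text tells all that it offers.
- The arm moves only by the tool play_rows, never from a script. Its argument "deltas" is a list of rows, each a list of 7 numbers: the shift along the tool's x, y, z in units of 500 mm (1.0 is 500 mm), then the turn, a rotation vector about the tool's x, y, z in units of 120 degrees (1.0 is 120 degrees), then the closure, from 0 (fully open) to 1 (shut). A call has 1 to 10 rows; each row is the pose to reach, as a shift and turn from the pose commanded when the call began, along the tool's axes at that moment; what a row does not reach only later rows make up. A row lasts 1/10 s, in which the tool goes at most 50 mm and 8.59 degrees, less where a joint would pass 70% of its speed; a pose out of reach is approached as far as the arm can. A call with a number of a shift or a turn outside -1 to 1 is refused whole. A call with a gripper value outside its range is refused whole. The fingers move at their own pace and stop on an object; "newtons" is the grip in N (left out, the last holds). Time passes only in rows, so rows that repeat a pose let the fingers close. It gives the time, the measured TCP pose, the force, the opening and the grip force at its end, in the units of the state.
- observe(): the state, without advancing time (a new reading comes with each control period).
- grab_frame(name): name is "side" or "top"; returns the picture (480x640x3 uint8, red, green, blue); there is no depth.
- get_calibration(name): a dict with "fovy" (degrees; the focal length in pixels is half the picture's height over the tangent of half this angle, whatever the lens; pixels are square), "cx", "cy" (the principal point, pixels), "k1" (the pictures are not rectified: a ray, as slopes to the right and down, at radius r is drawn at 1 + k1 r^2 times it, then the intrinsics apply), "xyz" and "rotation" of the camera in the world. Camera axes: x right, y down, z forward; pixel columns grow to the right and rows downward; lengths in m; the calibration is good to about 2 mm. A picture is of the moment at which its call begins. get_calibration takes no time and is no camera call.
- job_done(): hands the job in; it is judged then, once.
The state is a dict: "clock": time; "qpos": joint angles; "qd": joint speeds; "joint_efforts": joint torques, N m; "position": TCP position; "tool_rot": TCP orientation; "force": force on the tool from outside, world axes, zero at the start; "moment": the same for the moment, N m; "grip_width": finger opening in m; "finger_force": force on a finger pad.
Only numpy, scipy, OpenCV 4.12 (cv2) and the standard library are available. Lean on these libraries where they do the work, as an engineer would, in place of code of your own. Each camera call takes 0.05 s, during which the arm holds its last target. There are 200 camera calls.

## Working session

There is one attempt and no reset: what is moved stays moved. The work goes in short steps, Python scripts to look and compute and a tool call to move; the robot and the scene stay as the last step left them, time stands still between calls to the robot, and variables do not carry over. Pictures are saved under pics/ and viewed, at most 10 in all, crops included, and the job is handed in when it is done.

Besides the shell and the picture viewer there is one more tool, called after "Request:" as a command line: name --pt "numbers of a row" for each row, then --argument value for the rest. play_rows: Moves the arm, as the interface text tells. Its arguments: {"type":"object","properties":{"deltas":{"type":"array"},"newtons":{"type":"number"}},"required":["deltas"]}

```bash
mkdir -p pics; cat > h.py <<'E'
from workcell import *
import numpy as np, cv2
from scipy.spatial.transform import Rotation as R
def snap(n,f):
    im=grab_frame(n); cv2.imwrite('pics/'+f,cv2.cvtColor(im,cv2.COLOR_RGB2BGR)); return im
def cal(n):
    c=get_calibration(n); f=240/np.tan(np.radians(c['fovy'])/2); return c,f,np.array(c['rotation']).reshape(3,3) if np.size(c['rotation'])==9 else R.from_euler('xyz',c['rotation']).as_matrix(),np.array(c['xyz'])
def ray(n,u,v):
    c,f,M,o=cal(n); d=np.array([(u-c['cx'])/f,(v-c['cy'])/f]); p=d.copy()
    for _ in range(30): p=d/(1+c['k1']*(p@p))
    return o, M@np.array([p[0],p[1],1])
def onz(n,u,v,z):
    o,d=ray(n,u,v); return o+d*(z-o[2])/d[2]
def proj(n,P):
    c,f,M,o=cal(n); q=M.T@(np.array(P)-o); s=q[:2]/q[2]; s=s*(1+c['k1']*(s@s)); return s[0]*f+c['cx'],s[1]*f+c['cy']
E
python3 - <<'E'
from h import *
np.set_printoptions(precision=4,suppress=True)
print(observe())
for n in('side','top'): snap(n,n+'0.png'); print(get_calibration(n))
E
```

```text
{'clock': 0.0, 'qpos': array([ 1.1968,  0.522 , -0.0363,  1.6   ,  0.0212,  1.0211, -0.1128]), 'qd': array([-0.0018, -0.0008, -0.0019,  0.0008,  0.0017, -0.0013, -0.0011]), 'joint_efforts': array([ -0.0026, -92.7158,   1.9791, -36.9948,   0.0178,   0.008 ,
         0.0001]), 'position': array([ 0.1868, -0.5961,  0.2307]), 'tool_rot': array([-3.1404,  0.0001,  0.3038]), 'force': array([-0.0903,  0.0074, -0.0643]), 'moment': array([0.0325, 0.0575, 0.0068]), 'finger_force': 0.0, 'grip_width': 0.08518577194106122}
{'fovy': 49.35953095948329, 'cx': 318.1593443669707, 'cy': 233.3377989865662, 'k1': -0.05218593917660018, 'xyz': array([0.052 , 0.933 , 0.7457]), 'rotation': array([-2.14  , -0.0043, -2.701 ])}
{'fovy': 53.637734442093404, 'cx': 313.1294236456348, 'cy': 241.0230790791361, 'k1': 0.03667041109787967, 'xyz': array([0.3199, 0.0042, 1.4618]), 'rotation': array([-3.0101,  0.0057, -1.596 ])}
```

View pics/side0.png

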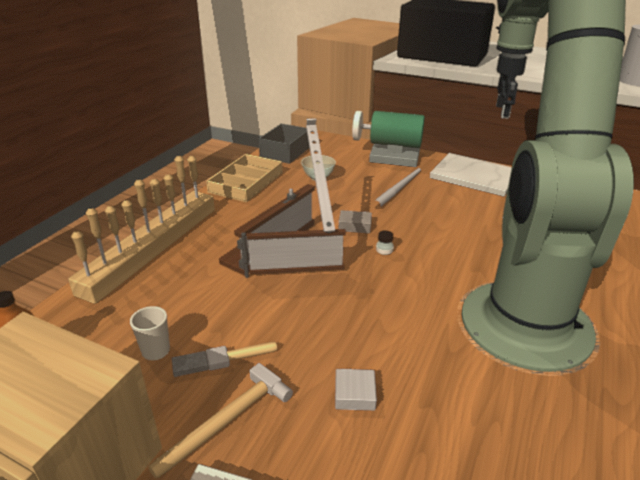

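View pics/top0.png

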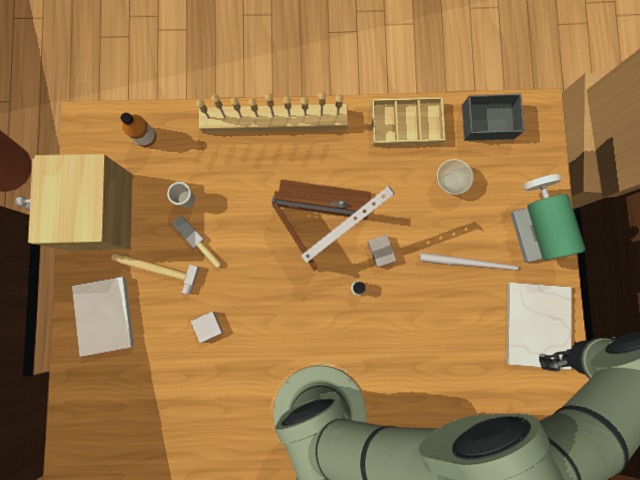

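The side view shows the wing from its hinge (243,235) to its end (343,235), with the stay raised from (330,228) to (312,122) and the peg near (291,193). In the top view the hinge is near (275,202), the wing end (314,268), the pivot (307,257), the stay tip (390,190) and the peg about (341,204). I'll zoom in.

```bash
python3 - <<'E'
import cv2,numpy as np
t=cv2.imread('pics/top0.png')[170:280,260:405]; s=cv2.imread('pics/side0.png')[110:280,210:355]
t=cv2.resize(t,None,fx=4,fy=4,interpolation=cv2.INTER_CUBIC)
s=cv2.resize(s,None,fx=3.5,fy=3.5,interpolation=cv2.INTER_CUBIC)
cv2.imwrite('pics/t1.png',t);cv2.imwrite('pics/s1.png',s)
E
```

```text
(no output)
```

View pics/t1.png

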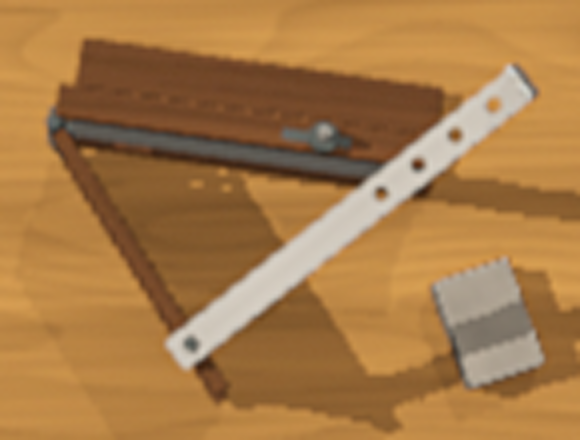

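View pics/s1.png

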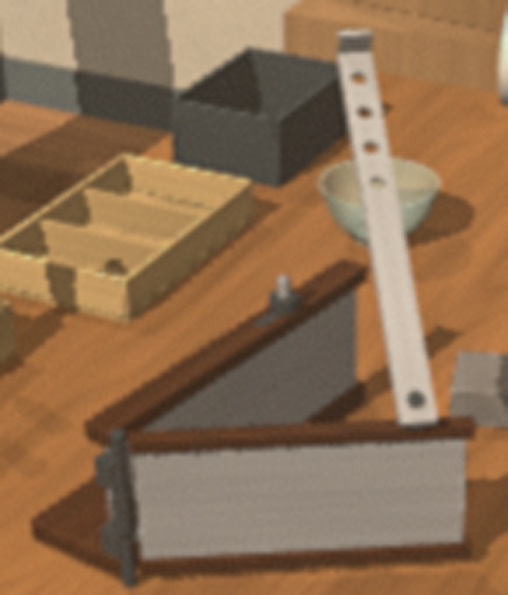

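The zoomed top crop shows the hinge (55,125), wing end (219,392), pivot (191,344), peg (325,130) and holes (493,104), (455,134), (418,164), (381,193). The zoomed side crop shows the hinge (120,435), pivot (416,400), peg tip (284,280) and holes (358,78), (365,112), (371,147), (377,181).

```bash
cat >> h.py <<'E'
def tri(a,b):
    A=np.zeros((3,3));B=np.zeros(3);L=[]
    for n,p in(('top',a),('side',b)):
        o,d=ray(n,*p);d=d/np.linalg.norm(d);Q=np.eye(3)-np.outer(d,d);A+=Q;B+=Q@o;L.append((o,Q))
    P=np.linalg.solve(A,B); return P,[np.linalg.norm(Q@(P-o))*1000 for o,Q in L]
E
python3 - <<'E'
from h import *
np.set_printoptions(precision=4,suppress=True)
T=lambda u,v:(260+u/4-.4,170+v/4-.4); S=lambda u,v:(210+u/3.5-.4,110+v/3.5-.4)
D={'hinge':((55,125),(120,435)),'end':((219,392),(470,427)),'pivot':((191,344),(416,400)),'peg':((325,128),(284,279)),
'h1':((493,104),(358,78)),'h2':((455,134),(365,112)),'h3':((418,164),(371,147)),'h4':((381,193),(377,181))}
for k,(a,b) in D.items(): print(k,*tri(T(*a),S(*b)))
print('end z.12',onz('top',*T(219,392),.12),'hinge',onz('top',*T(55,125),.12),'pivot',onz('top',*T(191,344),.137), 'peg',onz('top',*T(325,128),.148),'side',onz('side',*S(284,279),.148),onz('side',*S(416,400),.137))
# rail front edge/ends (z .12): 
for p in ((60,88),(440,178),(75,140),(430,190),(60,115)): print('rail',p,onz('top',*T(*p),.12))
for p in((83,42),(440,95)): print('foot',onz('top',*T(*p),.02))
E
```

```text
hinge [0.6167 0.1188 0.1185] [np.float64(0.969593824949574), np.float64(0.9695938249496457)]
end [0.422  0.0058 0.1132] [np.float64(0.1008485915884225), np.float64(0.10084859158837711)]
pivot [0.4535 0.0242 0.1356] [np.float64(1.1736421493906872), np.float64(1.1736421493906144)]
peg [ 0.6026 -0.0751  0.1417] [np.float64(2.8490227096403506), np.float64(2.8490227096405496)]
h1 [ 0.5918 -0.1767  0.2574] [np.float64(1.3915713181757694), np.float64(1.3915713181757792)]
h2 [ 0.5754 -0.1533  0.2432] [np.float64(1.7239712979414166), np.float64(1.723971297941222)]
h3 [ 0.5592 -0.1299  0.2289] [np.float64(1.443259511177818), np.float64(1.4432595111777116)]
h4 [ 0.5429 -0.1058  0.2162] [np.float64(1.2300327128754887), np.float64(1.2300327128755906)]
end z.12 [0.4216 0.0059 0.12  ] hinge [0.6173 0.1191 0.12  ] pivot [0.4545 0.0246 0.137 ] peg [ 0.6039 -0.0737  0.148 ] side [ 0.5938 -0.0648  0.148 ] [0.4514 0.0261 0.137 ]
rail (60, 88) [0.6444 0.1151 0.12  ]
rail (440, 178) [ 0.5712 -0.1565  0.12  ]
rail (75, 140) [0.6059 0.1049 0.12  ]
rail (430, 190) [ 0.5626 -0.149   0.12  ]
rail (60, 115) [0.6245 0.1154 0.12  ]
foot [0.7048 0.1049 0.02  ]
foot [ 0.6552 -0.1711  0.02  ]
```

Request:
play_rows --pt "0 0 -0.1 0 0 0 0.3" --pt "0.975 -0.717 -0.24 0 0 -0.89 0.3" --pt "0.975 -0.717 -0.24 0 0 -0.89 0.3" --pt "0.975 -0.717 -0.24 0 0 -0.89 0.3" --pt "0.975 -0.717 -0.24 0 0 -0.89 0.3" --pt "0.975 -0.717 -0.24 0 0 -0.89 0.3" --pt "0.975 -0.717 -0.24 0 0 -0.89 0.3" --pt "0.975 -0.717 -0.24 0 0 -0.89 0.3" --pt "0.975 -0.717 -0.24 0 0 -0.89 0.3" --pt "0.975 -0.717 -0.24 0 0 -0.89 0.3"

```text
clock: 1.1
position: [0.452, -0.2342, 0.3333]
tool_rot: [-3.142, 0.0, 1.66]
force: [-0.2, -1.4, 1.1]
grip_width: 0.0598
finger_force: 0.0
```

```bash
cat >> h.py <<'E'
def go(xyz,yaw,pr=True):
    s=observe(); M=R.from_euler('xyz',s['tool_rot']); d=M.inv().apply(np.array(xyz)-s['position'])/.5
    T=R.from_euler('xyz',[np.pi,0,yaw]); w=(M.inv()*T).as_rotvec()/np.radians(120)
    print('delta',np.round(d,3),np.round(w,3),'pos',np.round(s['position'],4),np.round(s['tool_rot'],3)); return d,w
E
python3 -c "
from h import *
go([.545,-.108,.34],2.173)"
```

```text
delta [ 0.235  0.208 -0.013] [-0.     0.    -0.245] pos [ 0.452  -0.2342  0.3333] [-3.142  0.     1.66 ]
```

Request:
play_rows --pt "0.235 0.208 -0.013 0 0 -0.245 0.3" --pt "0.235 0.208 -0.013 0 0 -0.245 0.3" --pt "0.235 0.208 -0.013 0 0 -0.245 0.3" --pt "0.235 0.208 -0.013 0 0 -0.245 0.3" --pt "0.235 0.208 -0.013 0 0 -0.245 0.3" --pt "0.235 0.208 -0.013 0 0 -0.245 0.3" --pt "0.235 0.208 -0.013 0 0 -0.245 0.3"

```text
clock: 1.8
position: [0.5447, -0.1116, 0.3395]
tool_rot: [-3.141, 0.0, 2.163]
force: [-0.2, 1.0, 0.3]
grip_width: 0.0598
finger_force: 0.0
```

```bash
python3 -c "
from h import *
go([.545,-.108,.205],2.173); print(observe()['qpos'])"
```

```text
delta [0.006 0.005 0.269] [-0.     0.    -0.005] pos [ 0.5447 -0.1116  0.3395] [-3.141  0.     2.163]
[ 0.56238535  0.3661091  -0.63134441  1.61720605  0.2264873   1.23283123
  0.4792706 ]
```

Request:
play_rows --pt "0.005 0.003 0.1 0 0 -0.003 0.3" --pt "0.005 0.003 0.18 0 0 -0.003 0.3" --pt "0.005 0.003 0.24 0 0 -0.003 0.3" --pt "0.005 0.003 0.266 0 0 -0.003 0.3" --pt "0.005 0.003 0.266 0 0 -0.003 0.3" --pt "0.005 0.003 0.266 0 0 -0.003 0.3"

```text
clock: 2.4
position: [0.5456, -0.1077, 0.2078]
tool_rot: [3.141, 0.001, 2.172]
force: [0.4, 0.2, 0.2]
grip_width: 0.0596
finger_force: 0.0
```

```bash
python3 - <<'E'
from h import *
t=snap('top','t2.png')[150:270,260:410]; s=snap('side','s2.png')[70:280,210:360]
t=cv2.resize(t,(375,300),interpolation=2); s=cv2.resize(s,(375,525),interpolation=2)
c=np.zeros((525,750,3),np.uint8); c[:300,:375]=t; c[:,375:]=s
cv2.imwrite('pics/c2.png',c[:,:,::-1])
E
```

```text
(no output)
```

View pics/c2.png

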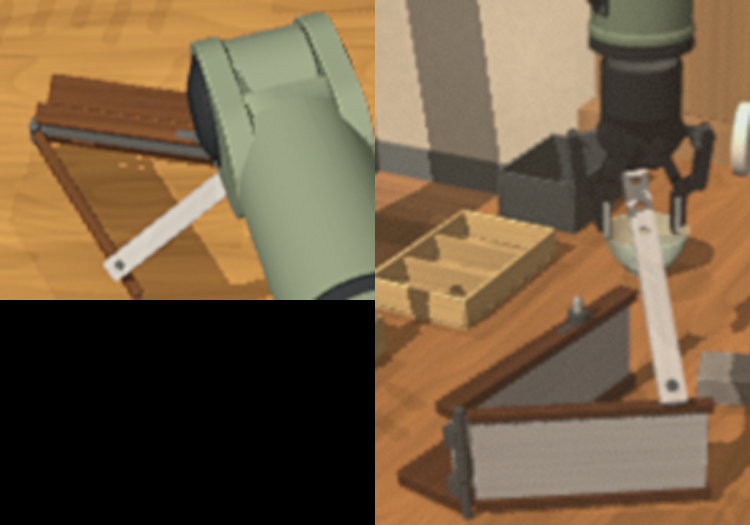

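The side view shows the stay between the open pads near (645,215), with the arm hiding it in the top view. I'll close on it.

Request:
play_rows --pt "0 0 0.005 0 0 0 1" --pt "0 0 0.005 0 0 0 1" --pt "0 0 0.005 0 0 0 1" --pt "0 0 0.005 0 0 0 1" --pt "0 0 0.005 0 0 0 1" --pt "0 0 0.005 0 0 0 1" --newtons 30

```text
clock: 3.1
position: [0.5451, -0.1075, 0.2041]
tool_rot: [-3.142, 0.0, 2.173]
force: [-0.4, -1.2, 1.8]
grip_width: 0.0228
finger_force: 31.0
```

```bash
python3 - <<'E'
from h import *
s=observe();print(s)
H=np.array([.618,.119]);P=np.array([.454,.0245]);yaw=s['tool_rot'][2]-np.pi
print('dist pivot', np.linalg.norm(s['position'][:2]-P), 'angle', np.arctan2(*(s['position'][:2]-P)[::-1]), yaw)
E
```

```text
{'clock': 3.1, 'qpos': array([ 0.51842133,  0.49826354, -0.59318114,  1.79176601,  0.33408787,
        0.95308363,  0.38769894]), 'qd': array([-0.00116646,  0.00096538,  0.00087631, -0.0005735 ,  0.00031441,
       -0.00032813, -0.00162149]), 'joint_efforts': array([ -0.88896386, -81.31098032,  -9.85943466, -33.03209424,
        -0.52989129,  -0.33562152,  -0.15751937]), 'position': array([ 0.54513772, -0.10747854,  0.20407639]), 'tool_rot': array([-3.14154801e+00,  1.75480014e-04,  2.17310940e+00]), 'force': array([-0.36025232, -1.18996914,  1.79139161]), 'moment': array([-0.44129801,  0.19948774,  0.19953341]), 'finger_force': 30.951735377311707, 'grip_width': 0.02284446412712322}
dist pivot 0.1603883359184579 angle -0.9664411804135334 -0.9684832507762633
```

```bash
cat >> h.py <<'E'
H=np.array([.618,.119]); SY=-.178
def pivot(phi):
    a=SY-np.pi/2-phi; return H+.19*np.array([np.cos(a),np.sin(a)])
def tcp(P,psi,p,L=.1793,off=.0105):
    return np.array([*(P+L*np.cos(p)*np.array([np.cos(psi),np.sin(psi)])),.1345+L*np.sin(p)-off])
def solve(peg):  # wing opening & stay heading for hole2 at peg (level)
    from scipy.optimize import brentq
    f=lambda ph:np.linalg.norm(np.array(peg)-pivot(ph))-.24
    ph=brentq(f,.7,1.7); d=np.array(peg)-pivot(ph); return ph,np.arctan2(d[1],d[0])
E
python3 - <<'E'
from h import *
d=np.array([.454,.0245])-H; phi0=SY-np.pi/2-np.arctan2(d[1],d[0]); print('phi0',phi0,'|d|',np.hypot(*d))
peg=(.602,-.0745)
ph,ps=solve(peg); print(ph,ps,pivot(ph))
phi0=phi0%(2*np.pi)
b=tcp(pivot(phi0),-.968,.463); print(b)
s=observe(); M=R.from_euler('xyz',s['tool_rot'])
for t in np.linspace(.1,1,10):
    x=tcp(pivot(phi0+t*(ph-phi0)),-.968+t*(ps+.968),.463)
    print(t,np.round(x,4),np.round(M.inv().apply(x-b)/.5,4),'yaw',round(-t*(ps+.968)/2.0944,4))
E
```

```text
phi0 0.870046034183503 |d| 0.18927823435355687
1.2539477333501943 -0.7707605613987746 [0.42982856 0.09270345]
[ 0.54432598 -0.1080091   0.20408152]
0.1 [ 0.5434 -0.0998  0.2041] [ 0.0146  0.0078 -0.    ] yaw -0.0094
0.2 [ 0.5427 -0.0914  0.2041] [ 0.0292  0.0161 -0.    ] yaw -0.0188
0.30000000000000004 [ 0.5422 -0.0829  0.2041] [ 0.0439  0.025  -0.    ] yaw -0.0283
0.4 [ 0.5419 -0.0741  0.2041] [ 0.0586  0.0344 -0.    ] yaw -0.0377
0.5 [ 0.5418 -0.0653  0.2041] [ 0.0733  0.0443 -0.    ] yaw -0.0471
0.6 [ 0.542  -0.0563  0.2041] [ 0.0879  0.0548 -0.    ] yaw -0.0565
0.7000000000000001 [ 0.5424 -0.0471  0.2041] [ 0.1026  0.0658 -0.    ] yaw -0.0659
0.8 [ 0.543  -0.0379  0.2041] [ 0.1171  0.0773 -0.    ] yaw -0.0753
0.9 [ 0.5438 -0.0285  0.2041] [ 0.1316  0.0893 -0.    ] yaw -0.0848
1.0 [ 0.5449 -0.0191  0.2041] [ 0.1459  0.1018 -0.    ] yaw -0.0942
```

Request:
play_rows --pt "0.007 0.004 0 0 0 -0.005 1" --pt "0.015 0.008 0 0 0 -0.009 1" --pt "0.022 0.012 0 0 0 -0.014 1" --pt "0.029 0.016 0 0 0 -0.019 1" --pt "0.037 0.0205 0 0 0 -0.0235 1" --pt "0.044 0.025 0 0 0 -0.028 1" --pt "0.051 0.03 0 0 0 -0.033 1" --pt "0.0585 0.0345 0 0 0 -0.038 1" --pt "0.066 0.039 0 0 0 -0.042 1" --pt "0.073 0.044 0 0 0 -0.047 1"

```text
clock: 4.1
position: [0.5425, -0.0644, 0.204]
tool_rot: [-3.141, -0.0, 2.272]
force: [-0.8, -1.7, 1.7]
grip_width: 0.0232
finger_force: 31.0
```

```bash
python3 - <<'E'
from h import *
s=observe(); print(s['position'],s['force'],s['moment'],s['tool_rot'])
phi0=.870;ph=1.254;ps=-.771
b=tcp(pivot(phi0+.5*(ph-phi0)),-.968+.5*(ps+.968),.463)
M=R.from_euler('xyz',[np.pi,0,2.173+.047*2.094])
for t in np.linspace(.6,1,5):
    x=tcp(pivot(phi0+t*(ph-phi0)),-.968+t*(ps+.968),.463)
    print(np.round(M.inv().apply(x-b)/.5,4),round(-(t-.5)*(ps+.968)/2.0944,4))
E
```

```text
[ 0.54246551 -0.06442203  0.20398488] [-0.80713086 -1.69893295  1.65486262] [-0.48931289  0.38445058  0.30522309] [-3.14146525e+00 -6.57002353e-05  2.27241356e+00]
[0.0136 0.0119 0.    ] -0.0094
[0.027  0.0242 0.    ] -0.0188
[0.0404 0.0371 0.    ] -0.0282
[0.0536 0.0504 0.    ] -0.0376
[0.0667 0.0643 0.    ] -0.047
```

Moving smoothly.

Request:
play_rows --pt "0.007 0.006 0 0 0 -0.005 1" --pt "0.0135 0.012 0 0 0 -0.009 1" --pt "0.02 0.018 0 0 0 -0.014 1" --pt "0.027 0.024 0 0 0 -0.019 1" --pt "0.0335 0.0305 0 0 0 -0.0235 1" --pt "0.04 0.037 0 0 0 -0.028 1" --pt "0.047 0.0435 0 0 0 -0.033 1" --pt "0.0535 0.05 0 0 0 -0.038 1" --pt "0.06 0.057 0 0 0 -0.042 1" --pt "0.067 0.064 0 0 0 -0.047 1"

```text
clock: 5.1
position: [0.5454, -0.0182, 0.204]
tool_rot: [-3.141, -0.0, 2.371]
force: [-3.4, -2.8, 1.2]
grip_width: 0.0228
finger_force: 31.3
```

```bash
python3 - <<'E'
from h import *
s=observe(); print(s['position'],s['force'],s['moment'],s['tool_rot'])
t=snap('top','t3.png')[150:270,260:410]; s=snap('side','s3.png')[90:280,210:360]
t=cv2.resize(t,(375,300),interpolation=2); s=cv2.resize(s,(420,532),interpolation=2)
c=np.zeros((532,795,3),np.uint8); c[:300,:375]=t; c[:,375:]=s
cv2.imwrite('pics/c3.png',c[:,:,::-1])
E
```

```text
[ 0.54537433 -0.01815798  0.2039654 ] [-3.37708735 -2.7933033   1.18253586] [-0.55908628  0.72078563  0.41459935] [-3.14143079e+00 -1.21686708e-04  2.37083896e+00]
```

View pics/c3.png

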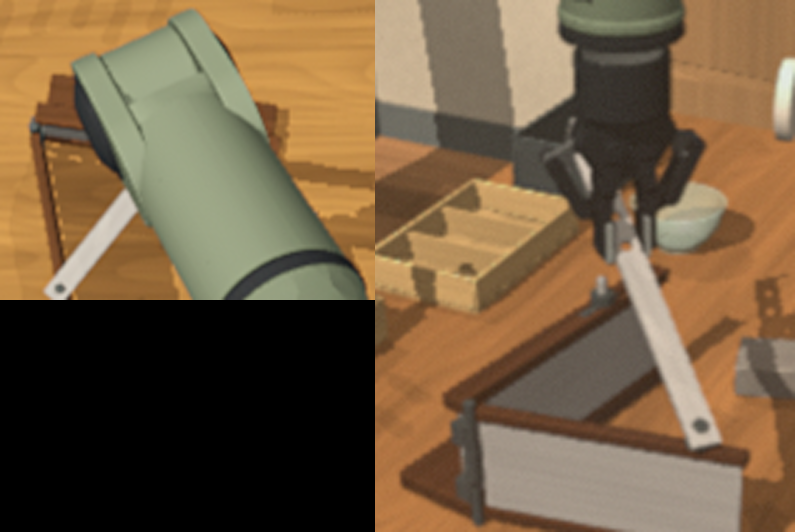

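The top crop puts the pivot at (60,289). The side crop has the peg tip at (600,278), clear of the stay held above it. Next I'll check the pivot and work out the lowering.

```bash
python3 - <<'E'
from h import *
print(onz('top',260+60/2.5-.4,150+289/2.5-.4,.137),onz('side',210+(701-375)/2.8-.4,90+425/2.8-.4,.137))
ph,ps=1.254,-.771
P=pivot(ph);print(P)
s=observe(); x0=s['position']; M=R.from_euler('xyz',s['tool_rot'])
b=tcp(P,ps,.463); print(b-x0)
for p in np.linspace(.463,.12,11)[1:]:
    print(round(p,3),np.round(M.inv().apply(tcp(P,ps,p)-b)/.5,4))
E
```

```text
[0.42922212 0.09163335 0.137     ] [0.42698115 0.09265072 0.137     ]
[0.42982718 0.09271329]
[-0.00037264 -0.0015102   0.00014631]
0.429 [-0.0053 -0.      0.0111]
0.394 [-0.0102 -0.      0.0224]
0.36 [-0.0148 -0.      0.0338]
0.326 [-0.0189 -0.      0.0454]
0.292 [-0.0227 -0.      0.0571]
0.257 [-0.026  -0.      0.0689]
0.223 [-0.0289 -0.      0.0809]
0.189 [-0.0315 -0.      0.0929]
0.154 [-0.0336 -0.      0.105 ]
0.12 [-0.0352 -0.      0.1172]
```

Request:
play_rows --pt "-0.005 0 0.011 0 0 0 1" --pt "-0.01 0 0.022 0 0 0 1" --pt "-0.015 0 0.034 0 0 0 1" --pt "-0.019 0 0.045 0 0 0 1" --pt "-0.0225 0 0.057 0 0 0 1" --pt "-0.026 0 0.069 0 0 0 1" --pt "-0.029 0 0.081 0 0 0 1" --pt "-0.0315 0 0.093 0 0 0 1" --pt "-0.0335 0 0.105 0 0 0 1" --pt "-0.035 0 0.117 0 0 0 1"

```text
clock: 6.2
position: [0.558, -0.0308, 0.145]
tool_rot: [3.142, 0.0, 2.37]
force: [-0.2, -0.8, 1.9]
grip_width: 0.0231
finger_force: 30.5
```

```bash
python3 - <<'E'
from h import *
s=observe(); print(s['position'],s['force'],s['moment'],s['tool_rot'])
t=snap('top','t4.png')[150:270,260:410]; s=snap('side','s4.png')[140:260,250:350]
t=cv2.resize(t,(300,240),interpolation=2); s=cv2.resize(s,(500,600),interpolation=2)
c=np.zeros((600,800,3),np.uint8); c[:240,:300]=t; c[:,300:]=s
cv2.imwrite('pics/c4.png',c[:,:,::-1])
E
```

```text
[ 0.55804646 -0.03084908  0.14500276] [-0.17237295 -0.84236934  1.92098905] [-0.08951637  0.31345078  0.14017627] [3.14154348e+00 5.54131736e-05 2.36996700e+00]
```

View pics/c4.png

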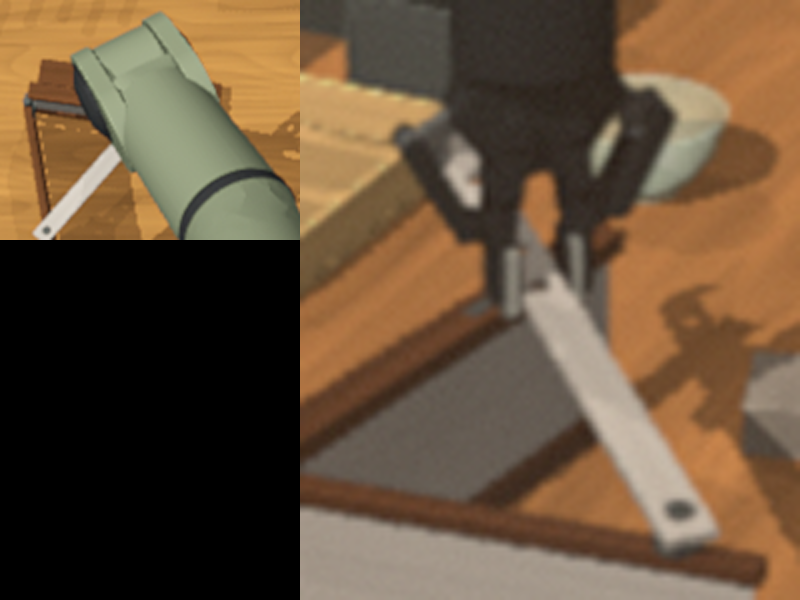

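The fingers hide the peg in the side crop, and the stay lies above the rail with its pivot at (680,510). I'll lower and feel for it.

Request:
play_rows --pt "0 0 0.008 0 0 0 1" --pt "-0.001 0 0.014 0 0 0 1" --pt "-0.002 0 0.02 0 0 0 1" --pt "-0.002 0 0.024 0 0 0 1" --pt "-0.002 0 0.027 0 0 0 1" --pt "-0.002 0 0.027 0 0 0 1"

```text
clock: 6.9
position: [0.5593, -0.0316, 0.1338]
tool_rot: [3.141, 0.002, 2.37]
force: [-10.8, -2.2, 37.4]
grip_width: 0.023
finger_force: 34.4
```

Request:
play_rows --pt "0 0 -0.004 0 0 0 1" --pt "0 0 -0.004 0 0 0 1"

```text
clock: 7.1
position: [0.5591, -0.0315, 0.1347]
tool_rot: [3.141, 0.001, 2.37]
force: [-3.0, -1.1, 14.0]
grip_width: 0.0231
finger_force: 32.2
```

Request:
play_rows --pt "0.0007 -0.0007 -0.0005 0 0 0 1" --pt "0.0014 -0.0014 -0.0005 0 0 0 1" --pt "0.0021 -0.0021 -0.0005 0 0 0 1" --pt "0.0028 -0.0028 -0.0005 0 0 0 1" --pt "0.0028 -0.0028 -0.0005 0 0 0 1"

```text
clock: 7.6
position: [0.5578, -0.0313, 0.1348]
tool_rot: [3.14, 0.002, 2.37]
force: [5.3, 0.6, 4.3]
grip_width: 0.0229
finger_force: 31.3
```

Request:
play_rows --pt "0 0 0.002 0 0 0 1" --pt "0 0 0.004 0 0 0 1" --pt "0 0 0.004 0 0 0 1"

```text
clock: 7.9
position: [0.5572, -0.032, 0.1325]
tool_rot: [3.141, 0.001, 2.369]
force: [1.2, -4.6, 4.8]
grip_width: 0.023
finger_force: 31.3
```

It is dropping, so I keep going down.

Request:
play_rows --pt "0 0 0.003 0 0 0 1" --pt "0 0 0.006 0 0 0 1" --pt "0 0 0.009 0 0 0 1" --pt "0 0 0.012 0 0 0 1" --pt "0 0 0.013 0 0 0 1"

```text
clock: 8.4
position: [0.5569, -0.0326, 0.1259]
tool_rot: [-3.141, 0.001, 2.369]
force: [-0.3, -6.5, 8.3]
grip_width: 0.0229
finger_force: 31.7
```

Request:
play_rows --pt "-0.0007 -0.0007 0.002 0 0 0 1" --pt "-0.0007 -0.0007 0.004 0 0 0 1" --pt "-0.0007 -0.0007 0.006 0 0 0 1" --pt "-0.0007 -0.0007 0.006 0 0 0 1"

```text
clock: 8.8
position: [0.5569, -0.0327, 0.1228]
tool_rot: [-3.141, 0.001, 2.369]
force: [0.4, -5.1, 4.0]
grip_width: 0.0231
finger_force: 31.3
```

Request:
play_rows --pt "-0.0005 -0.0005 0.002 0 0 0 1" --pt "-0.0005 -0.0005 0.004 0 0 0 1" --pt "-0.0005 -0.0005 0.006 0 0 0 1" --pt "-0.0005 -0.0005 0.006 0 0 0 1"

```text
clock: 9.2
position: [0.5569, -0.0327, 0.1198]
tool_rot: [3.142, 0.001, 2.37]
force: [0.1, -3.5, 4.2]
grip_width: 0.0232
finger_force: 31.3
```

```bash
python3 - <<'E'
from h import *
s=snap('side','s5.png')[140:260,250:350]
cv2.imwrite('pics/c5.png',cv2.resize(s,(600,600*6//6),interpolation=2)[:,:,::-1])
E
```

```text
(no output)
```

View pics/c5.png

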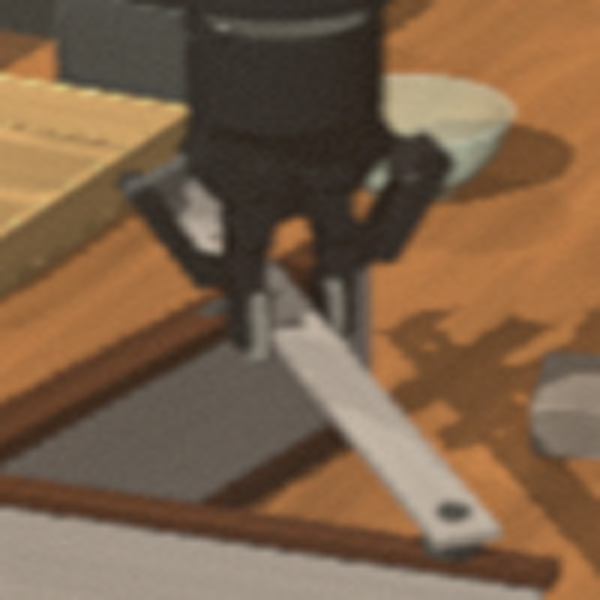

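The stay looks nearly level, held at (290,300), with the peg still hidden. I'll press further until a firm stop.

Request:
play_rows --pt "0 0 0.003 0 0 0 1" --pt "0 0 0.006 0 0 0 1" --pt "0 0 0.008 0 0 0 1" --pt "0 0 0.008 0 0 0 1"

```text
clock: 9.65
position: [0.5571, -0.032, 0.1159]
tool_rot: [3.141, 0.0, 2.37]
force: [1.1, -2.0, 6.5]
grip_width: 0.0225
finger_force: 31.7
```

Request:
play_rows --pt "0 0 0 0 0 0 0.4" --pt "0 0 0 0 0 0 0.4" --pt "0 0 0 0 0 0 0.4" --pt "0 0 0 0 0 0 0.4" --pt "0 0 -0.08 0 0 0 0.4" --pt "0 0 -0.16 0 0 0 0.4" --pt "0 0 -0.24 0 0 0 0.4" --pt "-0.1 -0.3 -0.3 0 0 0 1" --pt "-0.1 -0.4 -0.3 0 0 0 1" --pt "-0.1 -0.4 -0.3 0 0 0 1"

```text
clock: 10.65
position: [0.4824, -0.1623, 0.2585]
tool_rot: [3.142, 0.0, 2.371]
force: [-0.6, -0.6, -0.4]
grip_width: 0.0077
finger_force: 0.0
```

```bash
python3 - <<'E'
from h import *
print(observe()['position'])
t=snap('top','t6.png')[180:290,260:380]; s=snap('side','s6.png')[150:270,230:350]
t=cv2.resize(t,(400,367),interpolation=2); s=cv2.resize(s,(400,400),interpolation=2)
c=np.zeros((400,800,3),np.uint8); c[:367,:400]=t; c[:,400:]=s
cv2.imwrite('pics/c6.png',c[:,:,::-1])
E
```

```text
[ 0.48237719 -0.16227013  0.25850521]
```

View pics/c6.png

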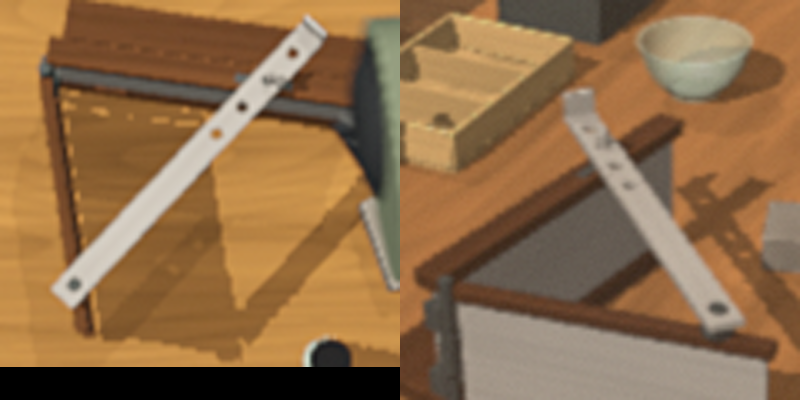

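The pictures show the peg's tip standing through the second hole: top crop (272,80), and side crop (603,138). I'll press down with shut fingers at mid length to make sure it is level.

```bash
python3 -c "
from h import *
go([.5375,-.0115,.165],2.37)
print(onz('top',260+74/400*120-.4,180+284/400*120-.4,.137))"
```

```text
delta [0.138 0.302 0.186] [-0.001  0.001 -0.004] pos [ 0.4804 -0.1673  0.2586] [-3.139e+00  1.000e-03  2.362e+00]
[0.43047332 0.09664737 0.137     ]
```

Request:
play_rows --pt "0.14 0.304 0.0 0 0 -0.003 1" --pt "0.14 0.304 0.0 0 0 -0.003 1" --pt "0.14 0.304 0.0 0 0 -0.003 1" --pt "0.14 0.304 0.0 0 0 -0.003 1" --pt "0.14 0.304 0.06 0 0 -0.003 1" --pt "0.14 0.304 0.14 0 0 -0.003 1" --pt "0.14 0.304 0.19 0 0 -0.003 1" --pt "0.14 0.304 0.21 0 0 -0.003 1" --pt "0.14 0.304 0.21 0 0 -0.003 1"

```text
clock: 11.65
position: [0.5389, -0.0031, 0.1525]
tool_rot: [-3.141, -0.001, 2.377]
force: [-0.6, 0.1, 0.9]
grip_width: 0.0002
finger_force: 0.0
```

Request:
play_rows --pt "-0.005 -0.008 0.01 0 0 0 1" --pt "-0.005 -0.008 0.018 0 0 0 1" --pt "-0.005 -0.008 0.024 0 0 0 1" --pt "-0.005 -0.008 0.03 0 0 0 1" --pt "-0.005 -0.008 0.032 0 0 0 1"

```text
clock: 12.15
position: [0.5383, -0.0079, 0.137]
tool_rot: [3.142, 0.0, 2.376]
force: [-0.1, -0.2, -0.1]
grip_width: -0.0001
finger_force: 0.0
```

Request:
play_rows --pt "0 0 0.002 0 0 0 1" --pt "0 0 0.004 0 0 0 1" --pt "0 0 0.004 0 0 0 1"

```text
clock: 12.45
position: [0.5383, -0.0079, 0.1351]
tool_rot: [-3.142, -0.0, 2.376]
force: [0.2, 0.9, -0.7]
grip_width: 0.0002
finger_force: 0.0
```

Request:
play_rows --pt "0 0 0.002 0 0 0 1" --pt "0 0 0.004 0 0 0 1" --pt "0 0 0.005 0 0 0 1" --pt "0 0 0.005 0 0 0 1"

```text
clock: 12.85
position: [0.5384, -0.0079, 0.1327]
tool_rot: [3.141, 0.0, 2.376]
force: [-1.0, -0.1, 4.4]
grip_width: -0.0
finger_force: 1.8
```

Request:
play_rows --pt "0 0 0.002 0 0 0 1" --pt "0 0 0.004 0 0 0 1" --pt "0 0 0.004 0 0 0 1"

```text
clock: 13.15
position: [0.5386, -0.0079, 0.1308]
tool_rot: [3.141, 0.0, 2.376]
force: [0.6, -0.7, 7.7]
grip_width: 0.0002
finger_force: 3.7
```

Request:
play_rows --pt "0 0 0.002 0 0 0 1" --pt "0 0 0.004 0 0 0 1" --pt "0 0 0.006 0 0 0 1" --pt "0 0 0.006 0 0 0 1"

```text
clock: 13.55
position: [0.5388, -0.0078, 0.128]
tool_rot: [3.141, 0.001, 2.376]
force: [-0.6, 0.5, 10.5]
grip_width: 0.0002
finger_force: 5.3
```

Request:
play_rows --pt "0 0 -0.06 0 0 0 1" --pt "0 0 -0.16 0 0 0 1" --pt "0 0 -0.24 0 0 0 1" --pt "-0.08 -0.08 -0.26 0 0 0 1" --pt "-0.12 -0.2 -0.26 0 0 0 1" --pt "-0.14 -0.32 -0.26 0 0 0 1" --pt "-0.14 -0.4 -0.26 0 0 0 1" --pt "-0.14 -0.4 -0.26 0 0 0 1" --pt "-0.14 -0.4 -0.26 0 0 0 1"

```text
clock: 14.45
position: [0.4483, -0.2035, 0.2575]
tool_rot: [-3.14, -0.0, 2.372]
force: [1.0, 1.1, 0.1]
grip_width: -0.0002
finger_force: 0.0
```

```bash
python3 - <<'E'
from h import *
print(observe()['force'])
t=snap('top','t7.png')[175:275,265:365]; s=snap('side','s7.png')[165:265,260:360]
c=np.hstack([cv2.resize(t,(400,400),interpolation=2),cv2.resize(s,(400,400),interpolation=2)])
cv2.imwrite('pics/c7.png',c[:,:,::-1])
E
```

```text
[0.99142378 1.12380034 0.10707198]
```

View pics/c7.png

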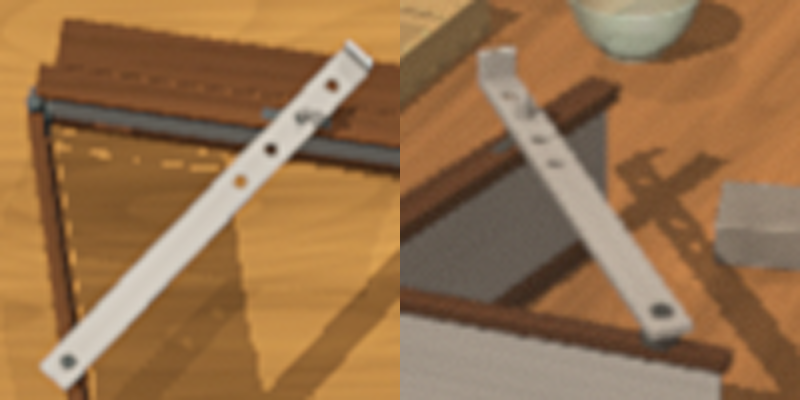

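The peg tip stands through hole 2 (top about (303,117), side about (530,103)). The holes are at top (332,85), (270,149), (240,182) and side (508,95), (539,139), (556,163), with the pivot at (68,361) and (660,310).

```bash
python3 - <<'E'
from h import *
np.set_printoptions(precision=4,suppress=True)
for k,a,b in (('piv',(68,361),(260,310)),('h4',(240,182),(156,163)),('h3',(270,149),(139,139)),('h1',(332,85),(108,95))):
    P,r=tri((265+a[0]/4-.4,175+a[1]/4-.4),(260+b[0]/4-.4,165+b[1]/4-.4)); print(k,P,r[0])
E
```

```text
piv [0.4294 0.0969 0.1372] 0.9655236949604901
h4 [ 0.5542 -0.027   0.1322] 0.8670165454664285
h3 [ 0.5773 -0.0491  0.132 ] 1.0703014512444045
h1 [ 0.6231 -0.095   0.1299] 0.9926809384057996
```

```bash
python3 -c "
from workcell import *
print(observe()['clock'],job_done())"
```

```text
the job is handed in; nothing more can be done
14.55 None
```

The wing is open and propped: the stay's second hole is on the peg, and the stay lies level by camera measurement. The arm is clear, and I handed the job in at 14.55 s; no verdict came back.

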